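Clamp a collimator tube in its V-mount

ROBOT

A 6-joint arm with a two-finger parallel gripper is mounted at the origin on a cart in front of the work surface, level with it; the furniture and walls round the work are solid. World frame = base frame: x ahead of the robot, y to its left, z up, the work surface at z = 0. Lengths are in mm, angles in rad, forces in N, time in s.
With the tool pointing down it reaches from about 300 to 775 mm from the base axis. Payload 14.6 kg.
Tool frame: the origin (TCP) lies on the centre line of the jaws, within the pads' length; the fingertips stand ahead of it and the grasp point (between the pads) is the TCP (manip.tip_reach is the z of the fingertips in the tool frame, in mm); z points along the fingers, y is the direction in which the jaws open and shut (so a half turn about z gives the same grasp; the last joint's range is limited). The gripper opens to 94 mm and grips with 3 to 60 N. Pads are 16 mm wide; open, the fingers measure 119 mm over their backs; the gripper's body (75 mm by 177 mm) begins 78 mm behind the grasp point.
Start: joints at [-1.366, 0.3, 1.521, -0, 1.321, -0.067], TCP at [147.649, -529.801, 224.446] pointing down, gripper open.
Joint ranges: [-3.03, 3.03], [-0.79, 2.21], [0.23, 2.52], [-1.04, 4.18], [0, 3.07], [-2.55, 2.55]. Speed limits (rad/s): [2.22, 2.22, 2.57, 3.14, 3.14, 3.14].

INTERFACE

Orientations are given as [roll, pitch, yaw] about the fixed x, y, z axes, in that order (R = Rz(yaw) Ry(pitch) Rx(roll)).
In Python, from cell import manip, camera, search_frame, masks_of, tip_of gives the robot as it stands.
- The arm moves only by the tool send_rows, never from a script. Its argument "plan" is a list of rows, each an object with "travel": the shift along the tool's x, y, z in mm, a list of three; "delta_rot": the turn, a rotation vector about the tool's x, y, z in degrees, a list of three; "fingers": the gripper's target within -1 to 1 (shut at 1, half-way at 0, fully open at -1). In form: [{"travel": [dx, dy, dz], "delta_rot": [wx, wy, wz], "fingers": fingers}, ...]. A call has 1 to 20 rows; each row shifts and turns the commanded pose from where the row before left it, along the tool's axes as they then stand; what a row does not reach is not made up. A row lasts 1/8 s, in which the tool goes at most 62.5 mm and 10.7 degrees, less where a joint would pass 70% of its speed; a pose out of reach is approached as far as the arm can. A call is refused whole if a number of a shift passes 62.5 or a number of a turn 10.7, either way. A call with a gripper value outside its range is refused whole. The fingers move at their own pace and stop on an object; "grip_force" is the grip in N (left out, the last holds). Time passes only in rows, so rows that do not move let the fingers close. It gives the time, the measured TCP pose, the force and the opening at its end, in the units of the state.
- manip.read_state(): the state, without advancing time (a new reading comes with each control period).
- camera(name): name is "side" or "top" or "wrist"; returns a dict with "color" (400x640x3 uint8, red, green, blue), "z_map" (400x640 float32, mm along the optical axis (not along the pixel's ray), 0 where there is no reading), "fov_y" (degrees; the focal length in pixels is half the picture's height over the tangent of half this angle, whatever the lens; pixels are square), "cx", "cy" (the principal point, pixels), "world_from_camera" (4x4, takes a point from camera to world coordinates); the wrist camera has in their place "tool_from_camera" (4x4, takes a point from camera to tool coordinates, whose origin is the TCP and whose axes are the flange's). Camera axes: x right, y up, looking along -z (the intrinsics and any distortion apply to the point x, -y, -z); pixel columns grow to the right and rows downward; lengths in mm; the calibration is good to about 2 mm. A picture is of the moment at which its call begins: read the wrist's pose just before it.
- manip.sign_off(): hands the job in, once; it reports no verdict.
Trained networks look in the newest picture that a camera, given by its name, has taken for a name from the list of things; names that differ only in an ending like _2 or _b are one class to them, and where a whole thing is asked for, a point or a joint stands for the part that bears it (a point fixed in the world has none). Each returns a list of dicts, best first, with "confidence" (0 to 1); they miss things now and then, are a little off and sometimes report something else, mostly with a low value. They report only what shows in the picture. A call takes as long as a camera call.
- search_frame(name, camera): "at" ([x, y, z] in mm, in the coordinates of the camera as it stood for that picture, good to about 4 mm: the middle of the surface that is visible of it).
- masks_of(name, camera): "region" (400x640 bool, what is visible of it).
- tip_of(name, camera): "at" ([x, y, z] in mm, in the coordinates of the camera as it stood for that picture, good to about 4 mm: a listed point, or the origin of a listed thing).
The state is a dict: "clock": time; "joints": joint angles; "qd": joint speeds; "effort": joint torques, N m; "eef_pos": TCP position; "eef_rot": TCP orientation; "wrist_force": force on the tool from outside, world axes, zero at the start; "moment": the same for the moment, N m; "finger_gap": finger opening in mm.
Only numpy, scipy, OpenCV 4.12 (cv2) and the standard library are available. Lean on these libraries where they do the work, as an engineer would, in place of code of your own. Each camera call takes 0.05 s, during which the arm holds its last target. There are 200 camera calls.

TASK

Put the collimator tube into the V-mount: lay it gently in the two V saddles so that it sits fully down with the lens end pointing away from the robot, swing the clamp strap over it and press the strap down so that its slotted end passes over the red wing, then give the wing its quarter turn clockwise until it drops into the locked position. Let go of everything, and do not disturb the bottle, the test piece or the screwdriver.

Things in the scene. Friction and masses are not known exactly. Their poses are not given: they have to be found in the camera images.
- mount: V-mount fixed to the worktop, grey base plate 124 (x) x 182 (y -84 to 98) x 12 mm. Origin: middle of the V, on the worktop; x along the V, roughly away from the robot, y left, z up. Two aluminium saddles with 90 degree Vs (14 mm thick, at x = -41 and 41, 66 wide, tops at z = 54, V 46 wide at the top) leave a 68 mm gap for the fingers. Strap hinge at y = -60, red wing at y = 76.
- v_centre (a point): point midway between the saddles where the axis of a fully seated tube lies, 55 mm above the worktop; axes as the mount's
- tube: collimator tube, 0.3 kg, lying on the worktop, axis 21 mm up: bright barrel 34 mm in diameter, 120 mm long between two black octagonal collars (42 mm across flats, 20 mm long) that keep it from rolling. Origin: middle of the barrel, on its axis; x along the axis to the lens end. In the mount the collars go outside the saddles (12 mm play each way lengthwise).
- tube_lens (a point): centre of the blue lens with brass rim at the lens end of the tube, 85 mm from the tube's origin
- strap_hinge (a point): hinge axis of the clamp strap (parallel to the mount's x), 60 mm to the right of the V's centre line and 32 mm above the worktop; axes as the mount's
- strap (a joint): angle of the clamp strap, a bent steel bar 30 mm wide, 5 mm thick: 0 = closed, down on a seated tube (just below 0 is its stop); grows as it opens to the right, away from the wing, to 2.1. Open, it leans back past upright, its end up to 215 mm above the worktop. Stiff hinge (0.17 N m): it stays where it is left, so push it all the way down by the outer face of its thumb tab.
- strap_tab (a point): middle of the thumb tab at the strap's free end (tab 30 x 27 mm, 13 mm on to the end), on its outer face (on top when closed, 39.5 mm above the worktop, and 170 mm in y, 7.5 mm in z from the hinge). Axes turn with the strap: y to the free end, z out of that face. Between tab and tube lies a 14 x 40 mm slot, centred 34 mm back from this point, for the wing.
- clamp_pad: black pressure pad 28 x 26 x 6 mm under the middle of the strap, sprung (2.5 mm of travel, 4 to 6 N when the strap is closed), which bears on the top of the tube; origin: centre of its lower face
- wing (a joint): turn of the red wing: 0 = open, lengthwise with the strap's slot so that the slot passes over it; clockwise from above to 1.57 = stop, wing across the slot. Turns with up to 0.1 N m and stays where left; between 1.0 and 1.1 rad it tips over a ledge and its spring (12 N) pulls it on and about 4.5 mm down onto the strap, locked - if gripped hard, perhaps only once let go. Locked it reads 1.17 to 1.57; turning on to the stop does no harm.
- wing_grip (a point): centre of the red wing, a bar 28 x 9 x 20 mm high on an upright pivot, 76 mm left of the V's centre line. Open: underside 43 mm, top 63 mm above the worktop; locked: about 38.5 and 58.5 mm. y of the point runs along the long side, z up. Closed, the strap's top face is 39.5 mm above the worktop beside it and the strap's leg 30 mm from its pivot.
- bottle: amber glass drop bottle with a red dropper, 42 mm in diameter, 108 mm high, standing loose; origin under its centre; leave alone
- test_piece: glass test piece in a clear and black case 26 x 44 x 14 mm, loose; origin under its centre; leave alone
- driver: small screwdriver with a blue handle, 14 x 103 x 15 mm, loose; origin under its centre; leave alone

How it is judged:
By the outcome, as a careful person would: the job done as asked, in the order asked, and still so for the second after the job is handed in, with the robot touching nothing.
It also fails if it takes over 72 s, if anything falls off the work surface, if the arm or the gripper's body presses on something with over 40 N, if the wrist force passes 120 N, or if a joint passes its speed limit or range.

## Working session

There is one attempt and no reset: what is moved stays moved. The work goes in short steps, Python scripts to look and compute and a tool call to move; the robot and the scene stay as the last step left them, time stands still between calls to the robot, and variables do not carry over. Pictures are saved under pics/ and viewed, about 8 in all and at most 12, crops included, and the job is handed in when it is done.

Besides the shell and the picture viewer there is one more tool, called after "Emit:" as a command line: name --argument value ..., lists and objects as JSON in quotes. send_rows: Moves the arm, as the interface text tells. Its arguments: {"type":"object","properties":{"plan":{"type":"array"},"grip_force":{"type":"number"}},"required":["plan"]}

```bash
ls; mkdir -p pics; cat > h.py <<'E'
import numpy as np, cv2
from scipy.spatial.transform import Rotation as R
from cell import manip, camera, search_frame, masks_of, tip_of
np.set_printoptions(precision=2,suppress=True)
def T_tool():
    s=manip.read_state(); T=np.eye(4)
    T[:3,:3]=R.from_euler('xyz',s['eef_rot']).as_matrix(); T[:3,3]=s['eef_pos']; return T
def shot(name,png=None):
    T=T_tool(); c=camera(name)
    c['W']=c['world_from_camera'] if 'world_from_camera' in c else T@c['tool_from_camera']
    if png: cv2.imwrite('pics/'+png,cv2.cvtColor(c['color'],cv2.COLOR_RGB2BGR))
    return c
def tow(c,p): return (np.asarray(c['W'])@np.append(p,1))[:3]
def cloud(c,mask=None):
    f=200/np.tan(np.radians(c['fov_y'])/2); z=c['z_map']
    m=(z>0) if mask is None else (z>0)&mask
    v,u=np.nonzero(m); d=z[m]
    P=np.c_[(u-c['cx'])/f*d,-(v-c['cy'])/f*d,-d,np.ones(len(d))]
    return (P@np.asarray(c['W']).T)[:,:3]
def pts(c,cam,names,fn=tip_of):
    for n in names:
        r=fn(n,cam); print(cam,n,[(round(x['confidence'],2),tow(c,x['at']).round(1).tolist()) for x in r[:3]])
E
python3 - <<'E'
from h import *
print(manip.tip_reach, manip.read_state())
for cam in ('top','side'):
    c=shot(cam,cam+'0.png'); print({k:c[k] for k in c if k not in('color','z_map')})
    pts(c,cam,['mount','v_centre','tube','tube_lens','strap_hinge','strap_tab','wing_grip','bottle','test_piece','driver'])
E
```

```text
pics
19.0 {'clock': 0.0, 'joints': array([-1.37,  0.3 ,  1.52, -0.  ,  1.32, -0.07]), 'qd': array([-0., -0., -0., -0., -0., -0.]), 'effort': array([ -0.  , -53.18, -35.27,   0.07,   0.02,  -0.  ]), 'eef_pos': array([ 147.59, -529.59,  223.9 ]), 'eef_rot': array([-3.14, -0.  ,  0.27]), 'wrist_force': array([-0.09, -0.44, -0.2 ]), 'moment': array([-0.02, -0.06,  0.03]), 'finger_gap': 93.75673610605486}
{'fov_y': 46.25073928885575, 'cx': 313.6680116205713, 'cy': 202.6057374887246, 'world_from_camera': array([[  -0.01,    0.99,   -0.12,  372.7 ],
       [  -1.  ,   -0.01,    0.01,  -11.82],
       [   0.01,    0.12,    0.99, 1594.22],
       [   0.  ,    0.  ,    0.  ,    1.  ]]), 'W': array([[  -0.01,    0.99,   -0.12,  372.7 ],
       [  -1.  ,   -0.01,    0.01,  -11.82],
       [   0.01,    0.12,    0.99, 1594.22],
       [   0.  ,    0.  ,    0.  ,    1.  ]])}
top mount [(0.77, [563.4, -131.6, 3.7])]
top v_centre [(0.61, [618.1, -262.8, 185.4]), (0.6, [568.6, -132.1, 55.5])]
top tube [(0.66, [564.5, 134.6, 26.3])]
top tube_lens [(0.73, [639.8, 184.8, 22.8])]
top strap_hinge [(0.62, [
[... 459 characters left out ...]
  [ -0.02,   0.9 ,   0.44, 626.83],
       [  0.  ,   0.  ,   0.  ,   1.  ]]), 'W': array([[ -0.84,   0.22,  -0.49, -79.33],
       [ -0.54,  -0.38,   0.75, 945.09],
       [ -0.02,   0.9 ,   0.44, 626.83],
       [  0.  ,   0.  ,   0.  ,   1.  ]])}
side mount [(0.87, [566.3, -134.2, 1.3])]
side v_centre [(0.86, [570.1, -131.3, 56.3])]
side tube []
side tube_lens [(0.98, [631.6, 179.7, 21.8])]
side strap_hinge [(0.84, [588.7, -186.6, 29.8])]
side strap_tab [(0.97, [628.3, -264.2, 178.6])]
side wing_grip [(0.47, [537.0, -57.7, 52.8])]
side bottle [(0.92, [765.0, -2.3, -2.9]), (0.6, [564.7, 139.4, 22.4]), (0.45, [346.6, 358.1, 2.2])]
side test_piece [(0.62, [343.0, 355.7, 4.3])]
side driver []
```

View images.

View pics/top0.png

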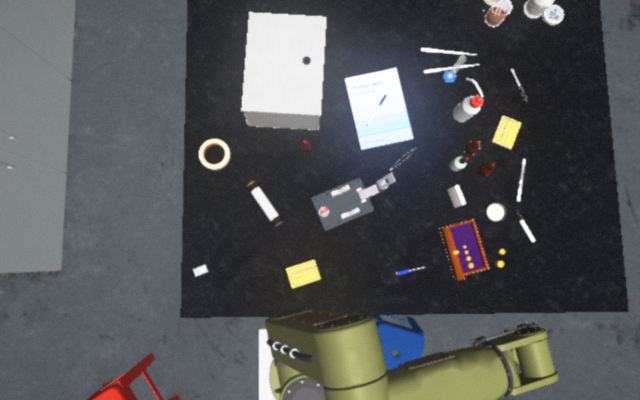

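View pics/side0.png

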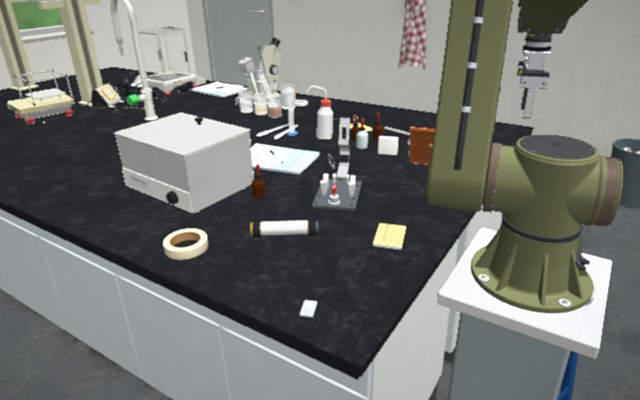

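Emit:
send_rows --plan '[{"travel": [0, 0, -10], "delta_rot": [0, 0, -7.5], "fingers": -1}, {"travel": [48, -23, -7], "delta_rot": [0, 0, 0], "fingers": -1}, {"travel": [48, -23, -7], "delta_rot": [0, 0, 0], "fingers": -1}, {"travel": [48, -23, -7], "delta_rot": [0, 0, 0], "fingers": -1}, {"travel": [48, -23, -7], "delta_rot": [0, 0, 0], "fingers": -1}, {"travel": [48, -23, -7], "delta_rot": [0, 0, 0], "fingers": -1}, {"travel": [48, -23, -7], "delta_rot": [0, 0, 0], "fingers": -1}, {"travel": [48, -23, -7], "delta_rot": [0, 0, 0], "fingers": -1}, {"travel": [48, -23, -7], "delta_rot": [0, 0, 0], "fingers": -1}, {"travel": [48, -23, -7], "delta_rot": [0, 0, 0], "fingers": -1}, {"travel": [48, -23, -7], "delta_rot": [0, 0, 0], "fingers": -1}, {"travel": [0, 0, 0], "delta_rot": [0, 0, 0], "fingers": -1}, {"travel": [0, 0, 0], "delta_rot": [0, 0, 0], "fingers": -1}]'

```text
clock: 2.72
eef_pos: [498.8, -130.4, 304.2]
eef_rot: [-3.141, 0.001, 0.403]
wrist_force: [0.3, 0.2, 0.5]
finger_gap: 93.9
```

```bash
python3 - <<'E'
from h import *
c=shot('wrist','w1.png'); print(c['tool_from_camera'],c['fov_y'])
pts(c,'wrist',['mount','v_centre','tube','tube_lens','strap_hinge','strap_tab','wing_grip','clamp_pad'])
s=manip.read_state(); print(s['clock'],s['eef_pos'],s['eef_rot'])
P=cloud(c); 
for n in ['wing','strap','tube']:
  for r in masks_of(n,'wrist')[:2]:
    Q=cloud(c,r['region']); print(n,r['confidence'],len(Q),np.median(Q,0),Q.min(0),Q.max(0))
# saddle tops z 50..57
Q=P[(P[:,2]>50)&(P[:,2]<57)&(np.hypot(P[:,0]-568,P[:,1]+131)<70)]
rect=cv2.minAreaRect(Q[:,:2].astype(np.float32)); print('saddles',rect,len(Q))
Q=P[(P[:,2]>9)&(P[:,2]<15)&(np.hypot(P[:,0]-568,P[:,1]+131)<140)]
print('plate',cv2.minAreaRect(Q[:,:2].astype(np.float32)),len(Q), np.median(Q[:,2]))
E
```

```text
[[   0.      0.96    0.27   80.  ]
 [   1.     -0.     -0.     -0.03]
 [  -0.      0.27   -0.96 -159.99]
 [   0.      0.      0.      1.  ]] 66.27874592110062
wrist mount [(0.91, [567.2, -131.5, 1.6])]
wrist v_centre [(0.77, [569.6, -128.0, 50.2])]
wrist tube [(0.6, [567.8, 131.4, 21.8]), (0.51, [537.2, -64.7, 51.6])]
wrist tube_lens [(0.62, [566.5, -129.5, 48.2])]
wrist strap_hinge [(0.78, [590.1, -188.5, 32.2])]
wrist strap_tab [(0.88, [621.3, -268.4, 179.8]), (0.59, [341.5, -352.2, 3.6])]
wrist wing_grip [(0.45, [538.7, -68.6, 54.3])]
wrist clamp_pad [(0.65, [611.7, -243.1, 66.5])]
3.175 [ 498.97 -130.38  304.51] [ 3.14 -0.    0.4 ]
wing 0.67 142 [538.1  -61.83  62.08] [530.36 -74.55  57.48] [545.82 -49.07  64.78]
strap 0.59 3808 [ 611.85 -244.02  126.48] [ 574.62 -395.92   -2.34] [ 682.54 -176.08  194.48]
tube 0.56 3097 [552.66 121.32  35.24] [483.96  75.39  -1.3 ] [611.99 175.27  44.13]
saddles ((560.4305419921875, -117.35585021972656), (95.7034912109375, 96.25234985351562), 22.517045974731445) 422
plate ((563.916259765625, -125.49063110351562), (123.66858673095703, 181.66380310058594), 22.296520233154297) 8439 11.772570854830747
```

View pics/w1.png

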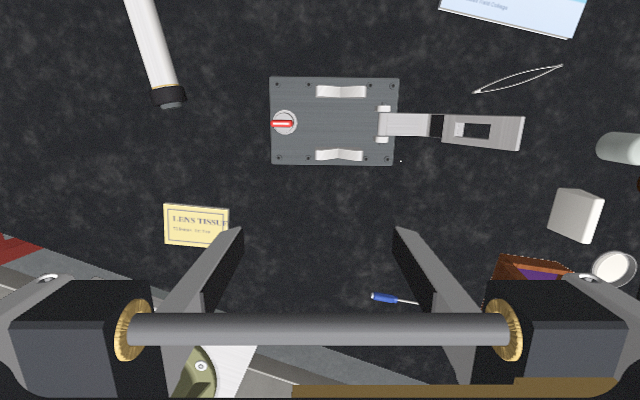

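Emit:
send_rows --plan '[{"travel": [0, -20, 0], "delta_rot": [0, 0, -5.7], "fingers": -1}, {"travel": [33, -26, 10], "delta_rot": [0, 0, -5.8], "fingers": -1}, {"travel": [42, -34, 18], "delta_rot": [0, 0, 0], "fingers": -1}, {"travel": [42, -34, 20], "delta_rot": [0, 0, 0], "fingers": -1}, {"travel": [42, -34, 20], "delta_rot": [0, 0, 0], "fingers": -1}, {"travel": [40, -32, 20], "delta_rot": [0, 0, 0], "fingers": -1}, {"travel": [0, 0, 16], "delta_rot": [0, 0, 0], "fingers": -1}, {"travel": [0, 0, 0], "delta_rot": [0, 0, 0], "fingers": -1}, {"travel": [0, 0, 0], "delta_rot": [0, 0, 0], "fingers": -1}]'

```text
clock: 4.45
eef_pos: [568.5, 130.4, 201.4]
eef_rot: [3.141, -0.001, 0.602]
wrist_force: [0.1, 0.5, 1.1]
finger_gap: 94.1
```

```bash
python3 - <<'E'
from h import *
c=shot('wrist','w2.png')
pts(c,'wrist',['tube','tube_lens'])
T=T_tool(); s=manip.read_state(); print(s['clock'],s['eef_pos'],s['eef_rot'])
P=cloud(c); Q=P[(P[:,2]>6)&(P[:,2]<50)&(np.hypot(P[:,0]-566,P[:,1]-134)<110)]
(ct,sz,an)=cv2.minAreaRect(Q[:,:2].astype(np.float32)); print(ct,sz,an,len(Q))
a=np.radians(an if sz[0]>sz[1] else an-90); print('yaw',a)
top=Q[Q[:,2]>28]; u=np.array([np.cos(a),np.sin(a)]); v=np.array([-u[1],u[0]])
mid=top[abs((top[:,:2]-ct)@u)<50]; print('mid offset',np.median((mid[:,:2]-ct)@v),mid[:,2].max())
p=np.polyfit((mid[:,:2]-ct)@u,(mid[:,:2]-ct)@v,1);print('fit',p)
d=np.array([*ct,26])-T[:3,3]; print('tool delta',T[:3,:3].T@d)
E
```

```text
wrist tube []
wrist tube_lens [(0.86, [635.4, 186.3, 23.3])]
4.6 [568.6  130.72 201.44] [ 3.14 -0.    0.6 ]
(565.8394775390625, 137.28021240234375) (171.9912109375, 41.99639892578125) 34.17746353149414 4781
yaw 0.5965092686048614
mid offset -0.014845840476401638 39.54438452237281
fit [-0.   -0.19]
tool delta [  1.21  -7.08 175.43]
```

View pics/w2.png

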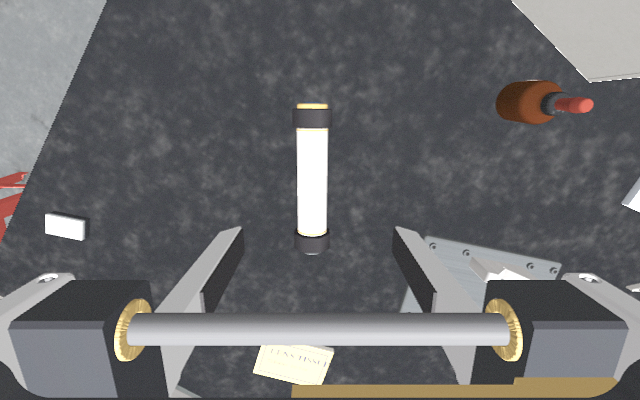

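Emit:
send_rows --grip_force 25 --plan '[{"travel": [1, -7, 30], "delta_rot": [0, 0, 0.3], "fingers": -1}, {"travel": [0, 0, 45], "delta_rot": [0, 0, 0], "fingers": -1}, {"travel": [0, 0, 45], "delta_rot": [0, 0, 0], "fingers": -1}, {"travel": [0, 0, 35], "delta_rot": [0, 0, 0], "fingers": -1}, {"travel": [0, 0, 20], "delta_rot": [0, 0, 0], "fingers": -0.5}, {"travel": [0, 0, 0], "delta_rot": [0, 0, 0], "fingers": -0.2}, {"travel": [0, 0, 0], "delta_rot": [0, 0, 0], "fingers": 0.2}, {"travel": [0, 0, 0], "delta_rot": [0, 0, 0], "fingers": 1}, {"travel": [0, 0, 0], "delta_rot": [0, 0, 0], "fingers": 1}, {"travel": [0, 0, 0], "delta_rot": [0, 0, 0], "fingers": 1}, {"travel": [0, 0, 0], "delta_rot": [0, 0, 0], "fingers": 1}]'

```text
clock: 5.98
eef_pos: [565.4, 137.8, 25.7]
eef_rot: [3.141, -0.0, 0.598]
wrist_force: [-0.5, -0.6, 2.6]
finger_gap: 33.2
```

Emit:
send_rows --plan '[{"travel": [0, 0, -30], "delta_rot": [0, 0, 0], "fingers": 1}, {"travel": [0, 0, -45], "delta_rot": [0, 0, 0], "fingers": 1}, {"travel": [0, 0, -40], "delta_rot": [0, 0, 6], "fingers": 1}, {"travel": [-5, 12, 0], "delta_rot": [0, 0, 6], "fingers": 1}, {"travel": [-16, 40, 0], "delta_rot": [0, 0, 0], "fingers": 1}, {"travel": [-20, 50, 0], "delta_rot": [0, 0, 0], "fingers": 1}, {"travel": [-20, 50, 0], "delta_rot": [0, 0, 0], "fingers": 1}, {"travel": [-20, 50, 0], "delta_rot": [0, 0, 0], "fingers": 1}, {"travel": [-14, 34, 0], "delta_rot": [0, 0, 0], "fingers": 1}, {"travel": [-6, 14, 0], "delta_rot": [0, 0, 0], "fingers": 1}, {"travel": [0, 0, 0], "delta_rot": [0, 0, 0], "fingers": 1}, {"travel": [0, 0, 0], "delta_rot": [0, 0, 0], "fingers": 1}, {"travel": [0, 0, 0], "delta_rot": [0, 0, 0], "fingers": 1}]'

```text
clock: 7.6
eef_pos: [567.9, -130.6, 140.5]
eef_rot: [-3.141, 0.0, 0.39]
wrist_force: [0.2, -0.5, -3.2]
finger_gap: 33.2
```

```bash
python3 - <<'E'
from h import *
T=T_tool(); s=manip.read_state(); print(s['clock'],s['eef_pos'],s['eef_rot'],s['wrist_force'],s['finger_gap'])
print('tool delta',T[:3,:3].T@(np.array([566.6,-132,60.])-T[:3,3]))
E
```

```text
7.6 [ 567.95 -130.56  140.47] [-3.14  0.    0.39] [ 0.25 -0.47 -3.15] 33.17354748666306
tool delta [-1.8   0.83 80.47]
```

Emit:
send_rows --plan '[{"travel": [-1.8, 0.8, 20], "delta_rot": [0, 0, 0], "fingers": 1}, {"travel": [0, 0, 25], "delta_rot": [0, 0, 0], "fingers": 1}, {"travel": [0, 0, 15], "delta_rot": [0, 0, 0], "fingers": 1}, {"travel": [0, 0, 8], "delta_rot": [0, 0, 0], "fingers": 1}, {"travel": [0, 0, 4], "delta_rot": [0, 0, 0], "fingers": 1}, {"travel": [0, 0, 3], "delta_rot": [0, 0, 0], "fingers": 1}, {"travel": [0, 0, 2], "delta_rot": [0, 0, 0], "fingers": 1}, {"travel": [0, 0, 1.5], "delta_rot": [0, 0, 0], "fingers": 1}, {"travel": [0, 0, 0], "delta_rot": [0, 0, 0], "fingers": 1}, {"travel": [0, 0, 0], "delta_rot": [0, 0, 0], "fingers": 1}]'

```text
clock: 8.85
eef_pos: [566.5, -133.2, 62.1]
eef_rot: [3.142, -0.0, 0.389]
wrist_force: [0.5, 0.8, -2.6]
finger_gap: 33.3
```

Emit:
send_rows --plan '[{"travel": [0, -0.8, 0.7], "delta_rot": [0, 0, 0], "fingers": 1}, {"travel": [0, 0, 0.6], "delta_rot": [0, 0, 0], "fingers": 1}, {"travel": [0, 0, 0.5], "delta_rot": [0, 0, 0], "fingers": 1}, {"travel": [0, 0, 0], "delta_rot": [0, 0, 0], "fingers": 1}, {"travel": [0, 0, 0], "delta_rot": [0, 0, 0], "fingers": 1}]'

```text
clock: 9.48
eef_pos: [566.2, -132.4, 60.1]
eef_rot: [-3.142, 0.0, 0.389]
wrist_force: [0.1, -1.0, -2.7]
finger_gap: 33.1
```

Emit:
send_rows --plan '[{"travel": [0, 0, 0.5], "delta_rot": [0, 0, 0], "fingers": 1}, {"travel": [0, 0, 0.5], "delta_rot": [0, 0, 0], "fingers": 1}, {"travel": [0, 0, 0], "delta_rot": [0, 0, 0], "fingers": 1}, {"travel": [0, 0, 0], "delta_rot": [0, 0, 0], "fingers": 1}]'

```text
clock: 9.98
eef_pos: [566.3, -132.5, 59.7]
eef_rot: [3.141, -0.0, 0.389]
wrist_force: [-3.1, 0.3, 5.8]
finger_gap: 33.3
```

Emit:
send_rows --plan '[{"travel": [0, 0, 0], "delta_rot": [0, 0, 0], "fingers": 0.25}, {"travel": [0, 0, 0], "delta_rot": [0, 0, 0], "fingers": 0.1}, {"travel": [0, 0, 0], "delta_rot": [0, 0, 0], "fingers": -0.1}, {"travel": [0, 0, 0], "delta_rot": [0, 0, 0], "fingers": -0.25}, {"travel": [0, 0, 0], "delta_rot": [0, 0, 0], "fingers": -0.25}, {"travel": [0, 0, 0], "delta_rot": [0, 0, 0], "fingers": -0.25}]'

```text
clock: 10.72
eef_pos: [566.2, -132.4, 59.1]
eef_rot: [-3.142, -0.0, 0.389]
wrist_force: [0.6, 0.4, -0.4]
finger_gap: 58.8
```

```bash
python3 - <<'E'
from h import *
for cam in('side','top'):
  c=shot(cam); pts(c,cam,['tube','tube_lens','strap_tab','wing_grip'])
E
```

```text
side tube [(0.9, [568.5, -131.2, 58.7]), (0.75, [641.1, -103.6, 53.9])]
side tube_lens [(0.76, [644.7, -103.5, 55.8]), (0.19, [767.1, -3.3, -2.1])]
side strap_tab []
side wing_grip [(0.5, [538.4, -57.9, 52.0]), (0.37, [644.9, -102.5, 55.8])]
top tube []
top tube_lens [(0.31, [764.6, 3.6, 2.5])]
top strap_tab [(0.65, [619.3, -262.2, 184.4])]
top wing_grip []
```

Emit:
send_rows --plan '[{"travel": [0, 0, -20], "delta_rot": [0, 0, 0], "fingers": -0.25}, {"travel": [0, 0, -40], "delta_rot": [0, 0, 0], "fingers": -0.25}, {"travel": [0, 0, -60], "delta_rot": [0, 0, 0], "fingers": 0.5}, {"travel": [0, 0, -60], "delta_rot": [0, 0, 0], "fingers": 1}, {"travel": [0, 0, 0], "delta_rot": [0, 0, 10], "fingers": 1}, {"travel": [0, 0, 0], "delta_rot": [0, 0, 0], "fingers": 1}, {"travel": [0, 0, 0], "delta_rot": [0, 0, 0], "fingers": 1}]'

```text
clock: 12.1
eef_pos: [565.9, -132.3, 238.2]
eef_rot: [-3.141, 0.001, 0.218]
wrist_force: [-0.4, -0.9, -0.5]
finger_gap: 11.7
```

```bash
python3 - <<'E'
from h import *
s=manip.read_state(); print(s['clock'],s['joints'],s['eef_pos'],s['eef_rot'],s['finger_gap'])
c=shot('wrist','w3.png')
pts(c,'wrist',['tube','tube_lens','strap_tab','strap_hinge','wing_grip'])
P=cloud(c); y=.389; u=np.array([np.cos(y),np.sin(y)]);v=np.array([-u[1],u[0]])
m=np.c_[(P[:,:2]-[566.6,-132])@u,(P[:,:2]-[566.6,-132])@v,P[:,2]]
for lo,hi in((-58,-50),(-30,30),(50,58),(63,78)):
    Q=m[(m[:,0]>lo)&(m[:,0]<hi)&(abs(m[:,1])<30)&(m[:,2]>60)&(m[:,2]<100)]; print(lo,hi,len(Q), Q[:,2].max() if len(Q) else 0, np.median(Q[Q[:,2]>Q[:,2].max()-2],0) if len(Q) else 0)
Q=m[(abs(m[:,0])<20)&(m[:,1]<-60)&(m[:,1]>-200)&(m[:,2]>40)]
for z0 in range(40,210,15):
    q=Q[abs(Q[:,2]-z0)<4]; 
    if len(q): print(z0,np.median(q,0),q[:,0].min(),q[:,0].max())
print('strap top',Q[:,2].max(),Q[:,1].min())
E
```

```text
12.1 [-0.29  0.36  1.41  0.    1.37  1.06] [ 565.88 -132.32  238.25] [-3.14  0.    0.22] 11.709300261645371
wrist tube [(0.73, [568.0, -134.7, 57.2])]
wrist tube_lens [(0.81, [645.2, -97.5, 55.2])]
wrist strap_tab [(0.94, [618.8, -268.0, 179.0])]
wrist strap_hinge [(0.79, [588.3, -189.5, 31.1]), (0.47, [608.9, -243.8, 70.3]), (0.44, [570.6, -131.6, 53.5])]
wrist wing_grip [(0.67, [536.6, -64.2, 53.1])]
-58 -50 141 73.30256864090961 [-53.12   1.95  71.79]
-30 30 1494 73.55476045781046 [-1.04  0.3  71.99]
50 58 229 73.34310950890028 [54.05 -0.75 72.  ]
63 78 593 78.01653442174762 [70.04 -1.08 76.45]
40 [   1.46 -113.87   41.64] -19.61065390644447 19.92818987221631
55 [   4.36 -117.36   57.35] -13.774732979308789 14.997073414062134
70 [   4.4  -123.58   69.35] -13.529123577301409 15.065037372261392
85 [  13.34 -138.07   83.35] 10.66495570333115 15.13594703573532
100 [   6.77 -137.39  101.29] -14.203484284577776 15.375552820675377
115 [  13.9  -120.81  114.95] 1.7367475426816412 15.38621404189073
130 [   1.17 -113.81  130.59] -15.029247773945078 15.222260988064468
145 [   7.59 -121.46  144.82] -15.053022981358822 15.417342456225889
160 [   7.42 -129.21  160.45] -15.158012021412683 15.26420752166749
175 [   1.31 -136.74  175.07] -14.66471034920621 15.39782440465594
190 [   1.16 -144.76  190.74] -15.100305131711877 15.46584381990795
strap top 354.0090143461548 -150.53698809714044
```

Emit:
send_rows --plan '[{"travel": [0, 0, -5], "delta_rot": [0, 0, -10], "fingers": 1}, {"travel": [0, 0, 0], "delta_rot": [0, 0, -10], "fingers": 1}, {"travel": [0, 0, 0], "delta_rot": [0, 0, -10], "fingers": 1}, {"travel": [0, 0, 0], "delta_rot": [0, 0, -10], "fingers": 1}, {"travel": [0, 0, 0], "delta_rot": [0, 0, -10], "fingers": 1}, {"travel": [0, 0, 0], "delta_rot": [0, 0, -10], "fingers": 1}, {"travel": [0, 0, 0], "delta_rot": [0, 0, -10], "fingers": 1}, {"travel": [0, 0, 0], "delta_rot": [0, 0, -10], "fingers": 1}, {"travel": [0, 0, 0], "delta_rot": [0, 0, -10], "fingers": 1}, {"travel": [0, 0, 0], "delta_rot": [0, 0, -9.8], "fingers": 1}, {"travel": [-30, 0, 0], "delta_rot": [0, 0, 0], "fingers": 1}, {"travel": [-45, 0, 0], "delta_rot": [0, 0, 0], "fingers": 1}, {"travel": [-45, 0, 0], "delta_rot": [0, 0, 0], "fingers": 1}, {"travel": [-45, 0, 0], "delta_rot": [0, 0, 0], "fingers": 1}, {"travel": [-30, 0, 0], "delta_rot": [0, 0, 0], "fingers": 1}, {"travel": [0, 0, 0], "delta_rot": [0, 0, 0], "fingers": 1}, {"travel": [0, 0, 0], "delta_rot": [0, 0, 0], "fingers": 1}]'

```text
clock: 14.52
eef_pos: [639.4, -312.4, 244.0]
eef_rot: [-3.141, -0.0, 1.957]
wrist_force: [-0.8, 0.3, -0.1]
finger_gap: 0.4
```

```bash
cat >> h.py <<'E'
O=np.array([566.6,-132,0]); Y=.389
M=np.array([[np.cos(Y),-np.sin(Y),0],[np.sin(Y),np.cos(Y),0],[0,0,1]])
def st():
    s=manip.read_state(); print(s['clock'],'mount',M.T@(s['eef_pos']-O),s['eef_rot'],'F',M.T@s['wrist_force'],'q',s['joints'],s['finger_gap'])
E
python3 -c "
from h import *
st()
c=shot('wrist','w4.png'); pts(c,'wrist',['strap_tab'])"
```

```text
14.525 mount [  -1.08 -194.53  243.97] [-3.14 -0.    1.96] F [-0.63  0.61 -0.09] q [-0.51  0.67  0.93  0.    1.54 -0.89] 0.3870870129262665
wrist strap_tab [(0.87, [622.3, -270.3, 179.3])]
```

View pics/w4.png

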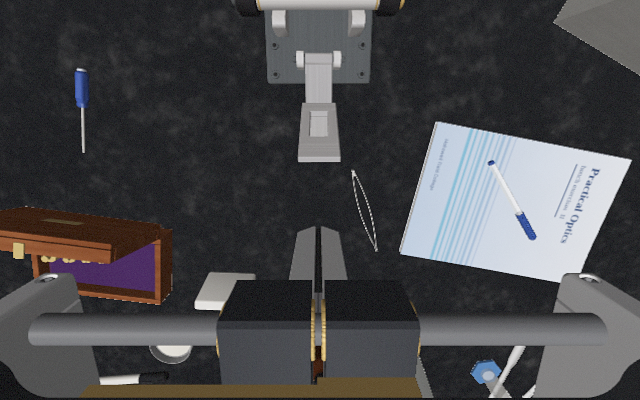

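Emit:
send_rows --plan '[{"travel": [0, 1, 20], "delta_rot": [0, 0, 0], "fingers": 1}, {"travel": [0, 0, 35], "delta_rot": [0, 0, 0], "fingers": 1}, {"travel": [15, 0, 0], "delta_rot": [0, 0, 0], "fingers": 1}, {"travel": [15, 0, 0], "delta_rot": [0, 0, 0], "fingers": 1}, {"travel": [8, 0, 0], "delta_rot": [0, 0, 0], "fingers": 1}, {"travel": [8, 0, 0], "delta_rot": [0, 0, 0], "fingers": 1}, {"travel": [8, 0, -2], "delta_rot": [0, 0, 0], "fingers": 1}, {"travel": [8, 0, -4], "delta_rot": [0, 0, 0], "fingers": 1}, {"travel": [8, 0, -4], "delta_rot": [0, 0, 0], "fingers": 1}, {"travel": [8, 0, -4], "delta_rot": [0, 0, 0], "fingers": 1}, {"travel": [10, 0, -4], "delta_rot": [0, 0, 0], "fingers": 1}, {"travel": [10, 0, -4], "delta_rot": [0, 0, 0], "fingers": 1}, {"travel": [0, 0, 0], "delta_rot": [0, 0, 0], "fingers": 1}]'

```text
clock: 16.25
eef_pos: [603.5, -221.2, 211.8]
eef_rot: [3.141, 0.0, 1.957]
wrist_force: [1.0, -0.2, 0.1]
finger_gap: 0.3
```

```bash
python3 -c "
from h import *
st()
c=shot('side','s5.png'); pts(c,'side',['strap_tab']); c=shot('wrist'); pts(c,'wrist',['strap_tab'])"
```

```text
16.25 mount [  0.35 -96.51 211.82] [3.14 0.   1.96] F [ 0.87 -0.56  0.09] q [-0.41  0.52  1.25  0.    1.38 -0.79] 0.33119573976724836
side strap_tab [(0.76, [603.8, -208.7, 201.8])]
wrist strap_tab [(0.79, [601.0, -211.1, 198.5])]
```

Emit:
send_rows --plan '[{"travel": [11, 0, -6], "delta_rot": [0, 0, 0], "fingers": 1}, {"travel": [10, 0, -5], "delta_rot": [0, 0, 0], "fingers": 1}, {"travel": [15, 0, 0], "delta_rot": [0, 0, 0], "fingers": 1}, {"travel": [15, 0, 0.5], "delta_rot": [0, 0, 0], "fingers": 1}, {"travel": [15, 0, 1.5], "delta_rot": [0, 0, 0], "fingers": 1}, {"travel": [14.5, 0, 4], "delta_rot": [0, 0, 0], "fingers": 1}, {"travel": [14, 0, 5.5], "delta_rot": [0, 0, 0], "fingers": 1}, {"travel": [14, 0, 6.5], "delta_rot": [0, 0, 0], "fingers": 1}, {"travel": [13, 0, 8], "delta_rot": [0, 0, 0], "fingers": 1}, {"travel": [12.4, 0, 8.7], "delta_rot": [0, 0, 0], "fingers": 1}, {"travel": [11.8, 0, 9.6], "delta_rot": [0, 0, 0], "fingers": 1}, {"travel": [10.8, 0, 10.6], "delta_rot": [0, 0, 0], "fingers": 1}, {"travel": [9.8, 0, 11.6], "delta_rot": [0, 0, 0], "fingers": 1}, {"travel": [8.8, 0, 12.4], "delta_rot": [0, 0, 0], "fingers": 1}, {"travel": [0, 0, 0], "delta_rot": [0, 0, 0], "fingers": 1}]'

```text
clock: 18.32
eef_pos: [537.2, -59.0, 142.2]
eef_rot: [-3.14, -0.001, 1.957]
wrist_force: [0.1, -0.0, -0.0]
finger_gap: 0.3
```

```bash
python3 -c "
from h import *
st()
c=shot('side','s6.png'); pts(c,'side',['strap_tab','wing_grip','tube_lens']); c=shot('wrist'); pts(c,'wrist',['strap_tab'])
cv2.imwrite('pics/s6c.png',cv2.resize(cv2.imread('pics/s6.png')[120:240,250:430],None,fx=4,fy=4))"
```

```text
18.325 mount [  0.46  78.65 142.18] [-3.14 -0.    1.96] F [ 0.1  -0.05 -0.  ] q [-0.18  0.36  1.64  0.    1.14 -0.56] 0.26540759468954417
side strap_tab [(0.5, [538.4, -52.2, 118.1])]
side wing_grip [(0.58, [536.4, -61.3, 51.7])]
side tube_lens [(0.56, [645.0, -101.3, 56.7])]
wrist strap_tab [(0.85, [531.9, -53.2, 118.7])]
```

View pics/s6c.png

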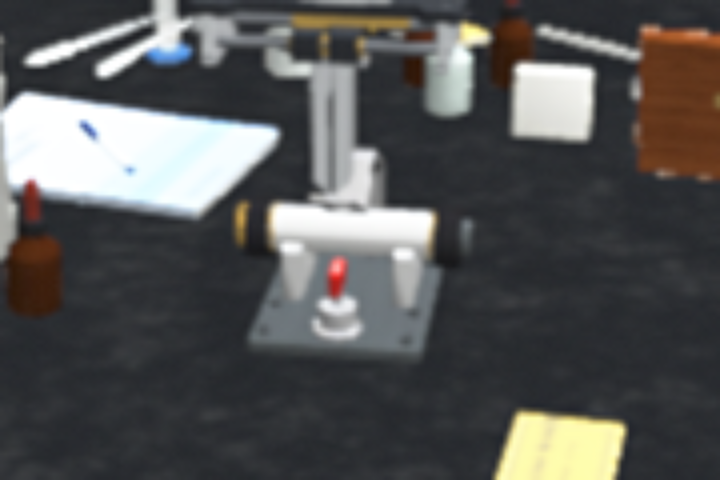

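Emit:
send_rows --plan '[{"travel": [6, 0, 9], "delta_rot": [0, 0, 0], "fingers": 1}, {"travel": [5.5, 0, 9], "delta_rot": [0, 0, 0], "fingers": 1}, {"travel": [4.5, 0, 10.5], "delta_rot": [0, 0, 0], "fingers": 1}, {"travel": [4, 0, 10.5], "delta_rot": [0, 0, 0], "fingers": 1}, {"travel": [4, 0, 14.5], "delta_rot": [0, 0, 0], "fingers": 1}, {"travel": [2.5, 0, 8], "delta_rot": [0, 0, 0], "fingers": 1}, {"travel": [1.2, 0, 7], "delta_rot": [0, 0, 0], "fingers": 1}, {"travel": [0.5, 0, 5], "delta_rot": [0, 0, 0], "fingers": 1}, {"travel": [0.5, 0, 4], "delta_rot": [0, 0, 0], "fingers": 1}, {"travel": [0, 0, 3], "delta_rot": [0, 0, 0], "fingers": 1}, {"travel": [0, 0, 0], "delta_rot": [0, 0, 0], "fingers": 1}]'

```text
clock: 20.0
eef_pos: [526.9, -33.1, 62.7]
eef_rot: [-3.142, -0.0, 1.956]
wrist_force: [-0.0, 0.8, -0.5]
finger_gap: 0.5
```

```bash
python3 -c "
from h import *
st()
c=shot('side'); pts(c,'side',['strap_tab','wing_grip','tube_lens'])"
```

```text
20.0 mount [  0.82 106.55  62.66] [-3.14 -0.    1.96] F [ 0.29  0.74 -0.51] q [-0.13  0.45  1.73 -0.    0.96 -0.52] 0.46604648568961193
side strap_tab [(0.45, [533.0, -31.7, 41.6])]
side wing_grip []
side tube_lens [(0.69, [642.2, -103.8, 54.1])]
```

Emit:
send_rows --plan '[{"travel": [0, 0, 1.5], "delta_rot": [0, 0, 0], "fingers": 1}, {"travel": [0, 0, 1.5], "delta_rot": [0, 0, 0], "fingers": 1}, {"travel": [0, 0, 1], "delta_rot": [0, 0, 0], "fingers": 1}, {"travel": [0, 0, 0], "delta_rot": [0, 0, 0], "fingers": 1}]'

```text
clock: 20.7
eef_pos: [527.0, -33.0, 58.7]
eef_rot: [3.141, 0.0, 1.956]
wrist_force: [0.4, 1.2, 1.7]
finger_gap: 0.4
```

Emit:
send_rows --plan '[{"travel": [0, 0, 0.7], "delta_rot": [0, 0, 0], "fingers": 1}, {"travel": [0, 0, 0.5], "delta_rot": [0, 0, 0], "fingers": 1}, {"travel": [0, 0, 0], "delta_rot": [0, 0, 0], "fingers": 1}]'

```text
clock: 21.08
eef_pos: [527.1, -33.0, 57.8]
eef_rot: [3.141, 0.0, 1.956]
wrist_force: [-0.9, 1.9, 6.5]
finger_gap: 0.9
```

Emit:
send_rows --plan '[{"travel": [0, 0, 0.6], "delta_rot": [0, 0, 0], "fingers": 1}, {"travel": [0, 0, 0.5], "delta_rot": [0, 0, 0], "fingers": 1}, {"travel": [0, 0, 0], "delta_rot": [0, 0, 0], "fingers": 1}]'

```text
clock: 21.45
eef_pos: [527.2, -33.0, 57.5]
eef_rot: [3.141, 0.0, 1.956]
wrist_force: [-5.6, 2.6, 16.8]
finger_gap: 0.2
```

Emit:
send_rows --plan '[{"travel": [0, 0, -5], "delta_rot": [0, 0, 0], "fingers": 1}, {"travel": [0, 0, -30], "delta_rot": [0, 0, 0], "fingers": 1}, {"travel": [0, 0, -40], "delta_rot": [0, 0, 0], "fingers": 0.5}, {"travel": [-30, 0, -20], "delta_rot": [0, 0, 0], "fingers": 0.3}, {"travel": [0, 0, 0], "delta_rot": [0, 0, 0], "fingers": 0.3}, {"travel": [0, 0, 0], "delta_rot": [0, 0, 0], "fingers": 0.3}]'

```text
clock: 22.2
eef_pos: [537.6, -60.5, 150.5]
eef_rot: [-3.14, -0.001, 1.956]
wrist_force: [0.6, 0.2, -1.0]
finger_gap: 32.4
```

```bash
python3 - <<'E'
from h import *
st()
c=shot('wrist','w7.png'); pts(c,'wrist',['strap_tab','wing_grip','clamp_pad'])
m=(cloud(c)-O)@M
for n,b in (('tab',(-12,12,99,120)),('rails',(9,14,60,95)),('wing',(-15,15,60,92))):
    Q=m[(m[:,0]>b[0])&(m[:,0]<b[1])&(m[:,1]>b[2])&(m[:,1]<b[3])&(m[:,2]<75)]
    if n=='wing': Q=Q[Q[:,2]>52]; print(cv2.minAreaRect(Q[:,:2].astype(np.float32)))
    print(n,len(Q),np.median(Q,0),Q.min(0),Q.max(0))
E
```

```text
22.2 mount [  0.28  77.11 150.47] [-3.14 -0.    1.96] F [ 0.59 -0.04 -1.02] q [-0.18  0.35  1.63  0.    1.16 -0.56] 32.444886162761925
wrist strap_tab [(0.64, [522.6, -35.4, 38.3])]
wrist wing_grip [(0.57, [536.4, -65.4, 52.4])]
wrist clamp_pad []
tab 672 [ -0.1  110.57  39.37] [-11.88  99.01  -1.54] [ 11.92 119.84  41.63]
rails 187 [11.71 76.86 39.36] [ 9.   60.26 37.46] [13.77 94.4  41.2 ]
((-0.19406652450561523, 76.09025573730469), (27.48455810546875, 8.693049430847168), 89.78962707519531)
wing 348 [-0.15 77.67 62.12] [-4.56 62.34 52.11] [ 4.19 89.83 64.2 ]
```

View pics/w7.png

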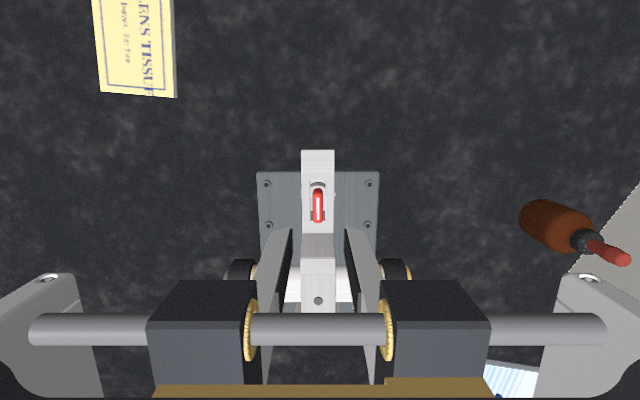

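Emit:
send_rows --grip_force 12 --plan '[{"travel": [-1, -0.5, 25], "delta_rot": [0, 0, 0], "fingers": 0.3}, {"travel": [0, 0, 30], "delta_rot": [0, 0, 0], "fingers": 0.3}, {"travel": [0, 0, 20], "delta_rot": [0, 0, 0], "fingers": 0.3}, {"travel": [0, 0, 11.5], "delta_rot": [0, 0, 0], "fingers": 0.3}, {"travel": [0, 0, 0], "delta_rot": [0, 0, 0], "fingers": 0.6}, {"travel": [0, 0, 0], "delta_rot": [0, 0, 0], "fingers": 1}, {"travel": [0, 0, 0], "delta_rot": [0, 0, 0], "fingers": 1}, {"travel": [0, 0, 0], "delta_rot": [0, 0, 0], "fingers": 1}]'

```text
clock: 23.4
eef_pos: [537.9, -62.2, 65.6]
eef_rot: [-3.141, 0.0, 1.956]
wrist_force: [-5.1, -2.1, 3.9]
finger_gap: 8.6
```

```bash
python3 -c "
from h import *
st()"
```

```text
23.4 mount [-0.11 75.44 65.63] [-3.14  0.    1.96] F [-5.5  -0.07  3.89] q [-0.18  0.47  1.69 -0.    0.98 -0.57] 8.643480644148449
```

Emit:
send_rows --plan '[{"travel": [0, 0, 0], "delta_rot": [0, 0, 5], "fingers": 1}, {"travel": [0, 0, 0], "delta_rot": [0, 0, 7], "fingers": 1}, {"travel": [0, 0, 0], "delta_rot": [0, 0, 7], "fingers": 1}, {"travel": [0, 0, 0], "delta_rot": [0, 0, 7], "fingers": 1}, {"travel": [0, 0, 0], "delta_rot": [0, 0, 7], "fingers": 1}, {"travel": [0, 0, 0], "delta_rot": [0, 0, 7], "fingers": 1}, {"travel": [0, 0, 0], "delta_rot": [0, 0, 7], "fingers": 1}, {"travel": [0, 0, 0], "delta_rot": [0, 0, 7], "fingers": 1}, {"travel": [0, 0, 0], "delta_rot": [0, 0, 7], "fingers": 1}, {"travel": [0, 0, 0], "delta_rot": [0, 0, 7], "fingers": 1}, {"travel": [0, 0, 0], "delta_rot": [0, 0, 7], "fingers": 1}, {"travel": [0, 0, 0], "delta_rot": [0, 0, 7], "fingers": 1}, {"travel": [0, 0, 0], "delta_rot": [0, 0, 0], "fingers": 1}]'

```text
clock: 25.02
eef_pos: [537.5, -62.1, 64.2]
eef_rot: [-3.141, 0.002, 0.526]
wrist_force: [-0.9, -3.1, -11.6]
finger_gap: 8.8
```

```bash
python3 -c "
from h import *
st(); print(manip.read_state()['moment'])"
```

```text
25.025 mount [-0.44 75.69 64.25] [-3.14  0.    0.53] F [ -2.05  -2.55 -11.62] q [-0.18  0.47  1.69 -0.    0.98  0.86] 8.764958195720773
[-0.7   0.06 -0.03]
```

Emit:
send_rows --plan '[{"travel": [0, 0, 0], "delta_rot": [0, 0, 0], "fingers": 0.75}, {"travel": [0, 0, 0], "delta_rot": [0, 0, 0], "fingers": 0.62}, {"travel": [0, 0, 0], "delta_rot": [0, 0, 0], "fingers": 0.62}, {"travel": [0, 0, 0], "delta_rot": [0, 0, 0], "fingers": 0.62}, {"travel": [0, 0, -10], "delta_rot": [0, 0, 0], "fingers": 0.62}, {"travel": [0, 0, -30], "delta_rot": [0, 0, 0], "fingers": 0.62}, {"travel": [0, 0, -50], "delta_rot": [0, 0, 0], "fingers": 0.62}, {"travel": [-50, -20, -20], "delta_rot": [0, 0, 0], "fingers": 0}, {"travel": [-40, 0, -10], "delta_rot": [0, 0, 0], "fingers": 0}, {"travel": [0, 0, 0], "delta_rot": [0, 0, 0], "fingers": 0}, {"travel": [0, 0, 0], "delta_rot": [0, 0, 0], "fingers": 0}]'

```text
clock: 26.4
eef_pos: [450.7, -89.7, 185.4]
eef_rot: [3.141, -0.001, 0.525]
wrist_force: [-0.0, -0.1, 0.2]
finger_gap: 47.0
```

```bash
python3 - <<'E'
from h import *
st()
c=shot('wrist','w8.png'); pts(c,'wrist',['strap_tab','wing_grip','tube','tube_lens'])
m=(cloud(c)-O)@M
def box(b): return m[(m[:,0]>b[0])&(m[:,0]<b[1])&(m[:,1]>b[2])&(m[:,1]<b[3])&(m[:,2]<100)]
for n,b in (('tab',(-12,12,99,120)),('wing',(-20,20,55,98)),('barrel',(22,33,-8,8)),('barrel',(-33,-22,-8,8))):
    Q=box(b)
    if n=='wing': Q=Q[Q[:,2]>48]; print(cv2.minAreaRect(Q[:,:2].astype(np.float32)))
    if len(Q): print(n,len(Q),np.median(Q,0),Q.max(0))
for cam in('top','side'):
    c=shot(cam,cam+'9.png'); pts(c,cam,['bottle','test_piece','driver','tube_lens'])
E
```

```text
26.4 mount [-91.19  83.07 185.38] [ 3.14 -0.    0.52] F [-0.07 -0.08  0.15] q [-0.28  0.14  1.82  0.    1.19  0.77] 47.038513669727635
wrist strap_tab [(0.65, [524.4, -33.3, 37.1])]
wrist wing_grip [(0.59, [538.6, -63.6, 47.4])]
wrist tube []
wrist tube_lens [(0.73, [643.0, -98.2, 52.9])]
tab 582 [  0.15 109.56  38.22] [ 11.96 119.98  40.29]
((-0.053109169006347656, 75.9357681274414), (26.681039810180664, 9.060145378112793), 7.855600357055664)
wing 328 [ 0.23 76.32 57.66] [13.43 81.76 59.64]
barrel 285 [27.66  1.4  70.99] [32.98  8.   73.82]
barrel 241 [-27.38   1.34  71.03] [-22.03   7.94  73.72]
top bottle [(0.63, [767.5, 1.7, 0.4])]
top test_piece [(0.4, [347.7, 356.2, -0.4])]
top driver [(0.61, [342.7, -352.2, 4.0])]
top tube_lens [(0.76, [645.3, -98.2, 58.3])]
side bottle [(0.57, [768.7, -0.9, -1.5])]
side test_piece [(0.48, [591.1, -188.9, 32.7])]
side driver [(0.42, [339.1, -352.4, 2.1])]
side tube_lens []
```

View pics/w8.png

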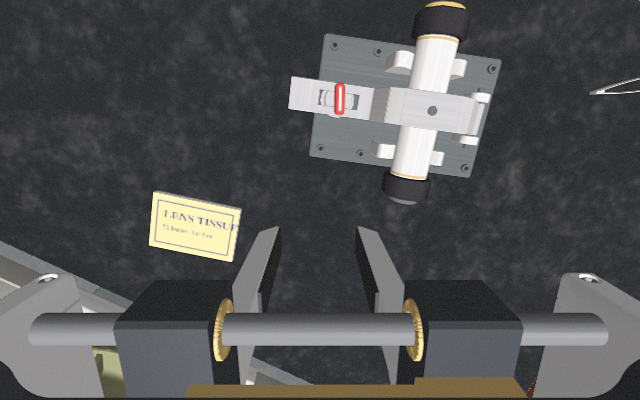

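```bash
python3 -c "
from h import *
print(manip.sign_off())"
```

```text
the job is handed in; nothing more can be done
None
```

The collimator tube is clamped in the V-mount with the wing locked, and I have handed the job in. The robot clock read about 26.4 s after the last move.

**What I did:** I laid the tube in the two saddles with a contact force of about 6 N, lens end away from the robot. I swung the strap over it and pressed the tab down to its stop at about 17 N. I then turned the wing about 82° clockwise, let go and backed the arm clear.

**Last checks:**
- **Wing:** it lies across the slot at about 82° (1.43 rad). Its top is at about 58 mm, which matches the locked height of 58.5 mm.
- **Strap:** the tab is closed at about 38–39 mm.
- **Tube:** the barrel is level at both ends, with its top at about 71–72 mm, so it is fully seated.
- **Loose items:** the bottle, test piece and screwdriver are where they were at the start, within the measurement error.
- **Arm:** the wrist force is about 0 N, and nothing is being touched.

**Checks that missed or disagreed:** in the last side picture the network put the test piece at the strap hinge with a low confidence of 0.48, and it did not find the lens. The top view showed both where expected, so I took these as detection errors.

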